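# Switch on the dry bath behind the beta guard with the hook rod

## Robot

A 6-joint arm with a two-finger parallel gripper is mounted at the origin on the work surface. World frame = base frame: x ahead of the robot, y to its left, z up, the work surface at z = 0. Lengths are in mm, angles in rad, forces in N, time in s.
With the tool pointing down it reaches from about 350 to 875 mm from the base axis. Payload 4.2 kg.
Tool frame: the origin (TCP) lies at the very end of the fingers, on their centre line; the grasp point (between the pads) lies 19 mm behind it; z points along the fingers, y is the direction in which the jaws open and shut (so a half turn about z gives the same grasp; the last joint's range is limited). The gripper opens to 85 mm and grips with 20 to 120 N. Pads are 22 mm wide; open, the fingers measure 114 mm over their backs; the gripper's body (76 mm by 85 mm) begins 54 mm behind the grasp point. The pads swing forward as they close: fully open they stand 13 mm farther back than shut.
Start: joints at [-1.062, 0.385, 0.008, 0, -1.194, -0.259], TCP at [154.523, -605.576, 231.312] pointing down, gripper open.
Joint ranges: [-3.14, 3.14], [-1.21, 2.06], [-1.07, 1.41], [-3.16, 2.05], [-2.99, -0.16], [-3.1, 3.1]. Speed limits (rad/s): [2.79, 2.79, 3.14, 3.14, 3.14, 3.14].

## Interface

Orientations are given as a unit quaternion [x, y, z, w].
In Python, from bench import arm, optics, job gives the robot as it stands.
- The arm moves only by the tool send_rows, never from a script. Its argument "steps" is a list that holds one entry, the list of rows, each a list of 5 numbers: the shift along the tool's x, y, z in cm, then the turn about the tool's z in rad, then the opening, from 0 (shut) to 1 (fully open). A call has 1 to 10 rows; each row shifts and turns the pose as measured when the row begins, along the tool's axes as they then stand; what a row does not reach is not made up. A row lasts 1/12 s, in which the tool goes at most 41.7 mm and 7.16 degrees, less where a joint would pass 70% of its speed; a pose out of reach is approached as far as the arm can. A call with a gripper value outside its range is refused whole. The fingers move at their own pace and stop on an object; the grip force is fixed at half the most. Time passes only in rows, so rows that do not move let the fingers close. It gives the time, the measured TCP pose, the force and the opening at its end, in the units of the state.
- arm.read_state(): the state, without advancing time (a new reading comes with each control period).
- optics.get_image(name): name is "scene" or "top" or "wrist"; returns (picture, depth): 384x512x3 uint8, blue, green, red; 384x512 float32, mm along the optical axis (not along the pixel's ray), 0 where there is no reading.
- optics.get_calibration(name): a dict with "K" (3x3 intrinsics, pixels), "k1" (the pictures are not rectified: a ray, as slopes to the right and down, at radius r is drawn at 1 + k1 r^2 times it, then the intrinsics apply), "rvec" (rotation vector, rad) and "tvec" (3), from world to camera coordinates, as OpenCV has them; the wrist camera has in their place "hand_eye" (4x4, takes a point from camera to tool coordinates, whose origin is the TCP and whose axes are the flange's). Camera axes: x right, y down, z forward; pixel columns grow to the right and rows downward; lengths in mm; the calibration is good to about 2 mm. A picture is of the moment at which its call begins: read the wrist's pose just before it. get_calibration takes no time and is no camera call.
- job.job_done(): hands the job in, once; it reports no verdict.
The state is a dict: "clock": time; "joints": joint angles; "joint_vel": joint speeds; "joint_efforts": joint torques, N m; "position": TCP position; "ee_rot": TCP orientation; "contact_force": force on the tool from outside, world axes, zero at the start; "wrist_torque": the same for the moment, N m; "gripper_width": finger opening in mm.
Only numpy, scipy, OpenCV 4.12 (cv2) and the standard library are available. Lean on these libraries where they do the work, as an engineer would, in place of code of your own. Each camera call takes 0.05 s, during which the arm holds its last target. There are 200 camera calls.

## Task

The samples in the dry bath are shielded by the clear guard, so switch the dry bath on without putting the hand behind the guard: take the hook rod from its rest, reach over the guard with it and draw the slide lever between the black ribs on the deck towards you until it is fully home against its stop. Do it by feel: a moment's firm pull of about 10 N at the stop makes the contacts latch, and more than 15 N on the dry bath or its lever would break it. Then hang the hook back in its rest as you found it, and leave the guard and everything else on the bench where it stands.

Things in the scene. Friction and masses are not known exactly. Their poses are not given: they have to be found in the camera images.
- dry_bath: white dry bath (block heater), fixed, 210 deep x 180 wide. Origin on the bench; x points to its back (away from the user), y to its left, z up. Body from x = -115 to +95 mm. Its low control deck (x = -115 to 0 mm) is flat, 60 mm above the bench; behind it, from x = 0, the housing rises as a wall to 85 mm and the block with capped tubes to 107 mm.
- guard_slot (a point): nominal middle of the switch, on the deck surface, at x = -66, y = 0 mm of the dry bath. Black side ribs (64 mm long in x, 4 thick, 18 high) stand at y = -15 and +15 mm, 26 mm apart inside, ends open; the slide lever runs between them. Not measured: from unit to unit the lever and both its stops lie up to 9 mm nearer or farther in x than this point says (fixed in use).
- lever (a joint): slide lever: upright flat aluminium tab, 18 mm wide (y) x 6 thick (x), 6 to 28 mm above the deck, at y = 0; slides along the dry bath's x, friction about 4 N, stays where left. Reading in m: 0 = back, off, tab centre nominally 15 mm behind guard_slot; grows to the front (user); 0.030 = home, on, rigid stop, nominally 15 mm in front of guard_slot. Starts at 0 to 0.004.
- guard: clear acrylic beta guard with white edges, loose, 1.4 kg, standing between the user and the dry bath: upright panel 280 wide x 167 mm high x 10 mm thick (top strip 14 mm). Origin on the bench under the panel's middle; x points to the back (to the dry bath), its panel is 130 to 150 mm in front of the dry bath's origin. Its 6 mm foot plate reaches 100 mm towards the user, with two 56 mm high gussets near its ends.
- hook: hook rod, 0.2 to 0.35 kg: black flat handle 14 wide (y) x 24 high (z) x 100 mm long, with an 8 mm round steel rod that runs on to the front for 165 mm from the handle's middle and is then bent down at a right angle (a short 45 deg corner). Origin in the middle of the handle; x runs along the handle to the bend, z up, so the leg points to -z. The centre of mass is about 30 mm in front of the handle's middle. A stub of rod reaches 99 mm behind the handle's middle.
- hook_toe (a point): free, rounded end of the hook's 8 mm leg, on its centre line, at x = +165, z = -130 mm of the hook.
- hook_grip (a point): middle of the hook's handle (the hook's origin).
- rest: steel hook rest, fixed: foot 190 x 66 x 8 mm and two 8 mm thick uprights at x = -66 and +66 mm with 90 deg V notches open to the top (mouth 38 mm wide, tops at 169 mm), in which the rod lies either side of the handle. Origin on the bench under the middle; x points the way the hook's leg end lies. The handle hangs free between the uprights with 12 mm end play either way.
- cradle (a point): where the handle's middle lies when the hook hangs in the rest (155 mm above the bench).
- tube_rack: bystander: orange two-deck tube rack, 120 x 80 mm, decks 20 and 60 mm up, two 15 ml tubes in it standing to 118 mm. Origin on the bench under its middle.
- tip_box: bystander: clear pipette-tip box with a pale blue lid, 88 x 123 x 90 mm. Origin on the bench under its middle.
- cool_rack: bystander: yellow cooling rack, 130 x 90 x 22 mm. Origin on the bench under its middle.
- tip_tray: bystander: open blue tray, 110 x 75 x 32 mm. Origin on the bench under its middle.
- tube50: bystander: 50 ml tube standing on its own, 34 mm across the orange cap, 114 mm tall. Origin on the bench under its middle.
- pipette: bystander: white pipette lying on the bench, about 215 x 24 x 23 mm. Origin on the bench under its middle (under the body, near the middle of its length).
- microplate: bystander: white 96-well plate, 128 x 86 x 14 mm. Origin on the bench under its middle.

How it is judged (in metres and radians):
On the way, in this order (a step that is already met when the one before it is completed fails the run):
1. the hook is lifted out of its rest (height (world z) of hook_grip above 0.2 m), for 0.1 s.
2. the slide lever is drawn home to its stop (within 2.5 mm of it) and the hook presses it there with more than 6 N (value of joint lever above 0.0275 m and contact force between hook and dry_bath above 6 N), for 0.05 s.
At the end, for the whole second after the job is handed in: The slide lever stands within 2.5 mm of its front stop (reading over 0.0275 m); the hook hangs at rest in both notches of its rest, handle middle within 20 mm of the cradle point, leg hanging down (within 0.12 rad) on the front (+x) side of the rest; nothing else has been disturbed (value of joint lever above 0.0275 m and distance between hook_grip and cradle below 0.02 m and angle between hook's own z axis and vertical below 0.12 rad and x of hook_toe in the frame of rest above 0.1 m and linear speed of hook below 0.02 m/s); the robot touches nothing.
It fails at once if the hook presses on the dry bath or its lever with more than 15 N (contact force between hook and dry_bath above 15 N).
It fails at once if the hand goes behind the guard (past its panel, lower than 220 mm) (x of the grasp point in the frame of guard above 0 m and height (world z) of the grasp point below 0.22 m and y of the grasp point in the frame of guard between -0.16 and 0.16 m).
It fails at once if the robot itself touches the dry bath or its lever (contact force between any of the fingers, the arm and dry_bath above 0.5 N).
It fails at once if the guard is shifted by more than 15 mm or tipped (distance of guard from where it was at the start of the episode above 0.015 m or angle between guard's own z axis and vertical above 0.12 rad).
It fails at once if a bystander is knocked more than 30 mm away or over (distance of any of tube_rack, tip_box, cool_rack, tip_tray, tube50, pipette, microplate from where it was at the start of the episode above 0.03 m or angle between any of tube_rack, tip_box, cool_rack, tip_tray, tube50, pipette, microplate's own z axis and vertical above 0.35 rad).
It also fails if it takes over 67 s, if anything falls off the work surface, if the arm or the gripper's body presses on something with over 40 N, if the wrist force passes 120 N, or if a joint passes its speed limit or range.

## Working session

There is one attempt and no reset: what is moved stays moved. The work goes in short steps, Python scripts to look and compute and a tool call to move; the robot and the scene stay as the last step left them, time stands still between calls to the robot, and variables do not carry over. Pictures are saved under pics/ and viewed, about 8 in all and at most 12, crops included, and the job is handed in when it is done.

Besides the shell and the picture viewer there is one more tool, called after "Request:" as a command line: name --argument value ..., lists and objects as JSON in quotes. send_rows: Moves the arm, as the interface text tells. Its arguments: {"type":"object","properties":{"steps":{"type":"array","items":{"type":"array","items":{"type":"array","items":{"type":"number"}}}}},"required":["steps"]}

```bash
mkdir -p pics; cat > h.py <<'E'
import numpy as np, cv2
from scipy.spatial.transform import Rotation as R
from bench import arm, optics, job
def cal(n):
    c=optics.get_calibration(n); K=np.array(c["K"],float); k1=c["k1"]
    if n=="wrist":
        s=arm.read_state(); T=np.eye(4); T[:3,:3]=R.from_quat(s["ee_rot"]).as_matrix(); T[:3,3]=s["position"]
        M=T@np.array(c["hand_eye"]); return K,k1,M[:3,:3],M[:3,3]
    Rm=R.from_rotvec(np.ravel(c["rvec"])).as_matrix(); return K,k1,Rm.T,-Rm.T@np.ravel(c["tvec"])
def rays(C,uv):
    K,k1,Rw,o=C
    p=cv2.undistortPoints(np.array(uv,float).reshape(-1,1,2),K,np.array([k1,0,0,0,0.]))[:,0]
    return np.c_[p,np.ones(len(p))]@Rw.T
def onplane(C,uv,z):
    d=rays(C,uv); return C[3]+d*((z-C[3][2])/d[:,2])[:,None]
def cloud(C,dep):
    h,w=dep.shape; v,u=np.mgrid[:h,:w]; d=rays(C,np.c_[u.ravel(),v.ravel()])
    return (C[3]+d*dep.ravel()[:,None]).reshape(h,w,3)
def st():
    s=arm.read_state(); 
    for k in("clock","joints","position","ee_rot","contact_force","wrist_torque","gripper_width"): print(k,np.round(s[k],3))
E
python3 - <<'E'
from h import *
st()
for n in("scene","top","wrist"):
    C=cal(n); im,d=optics.get_image(n); np.savez("%s0.npz"%n,im=im,d=d); print(n,C[3],C[2][:,2],C[0][0,0])
    cv2.imwrite("pics/%s0.png"%n,cv2.resize(im,None,fx=1.5,fy=1.5))
E
```

```text
clock 0.0
joints [-1.062  0.386  0.007 -0.    -1.194 -0.259]
position [ 154.359 -605.029  230.206]
ee_rot [-0.124  0.992  0.001 -0.   ]
contact_force [0.093 0.205 0.304]
wrist_torque [0.046 0.014 0.029]
gripper_width 85.35
scene [1141.58101325  503.93928588  694.46190586] [-0.57736056 -0.57165941 -0.58297538] 365.5767292234351
top [ 417.01901022  -85.44925144 1089.89168094] [ 0.12773617  0.02064732 -0.99159324] 347.32458156297366
wrist [  77.09275657 -625.60654202  371.96700728] [ 0.30117185  0.07863739 -0.95032188] 345.7228094233484
```

View pics/top0.png

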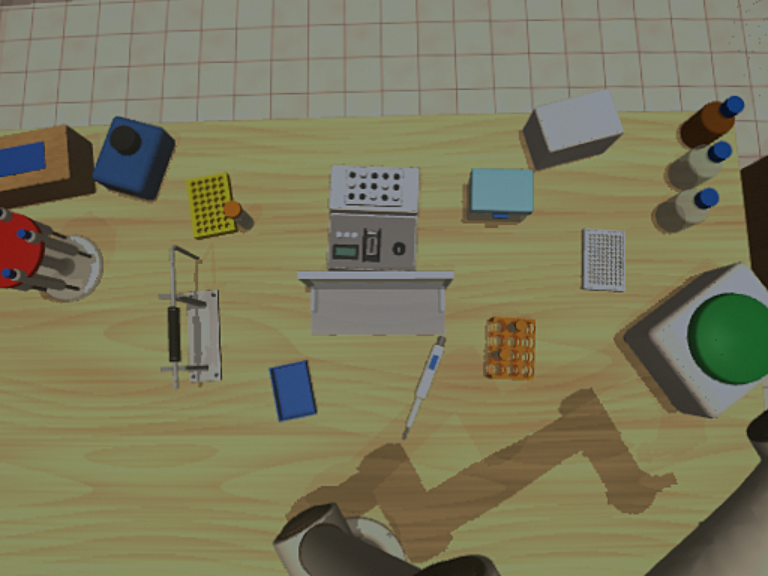

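View pics/scene0.png

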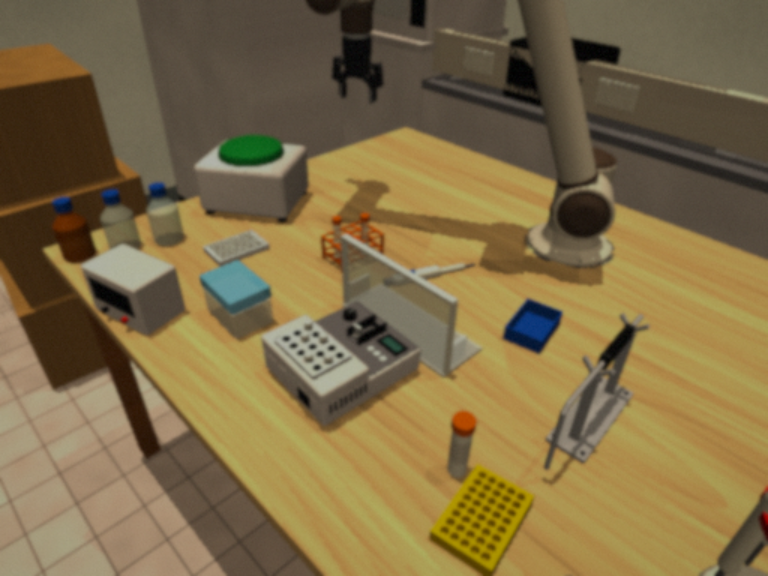

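The top view (shown at 1.5×, so x up and y left) has the hook handle at (174,333), its bend at (174,250), the guard strip at (375,275) and the lever and ribs at (372,240). The scene view confirms the layout. Next I'll measure the handle, rod, guard strip and ribs.

```bash
python3 - <<'E'
from h import *
z=np.load("top0.npz"); im,d=z["im"],z["d"]; C=cal("top"); P=cloud(C,d)
g=im.max(2)
def box(u0,u1,v0,v1):
    m=np.zeros(g.shape,bool); m[v0:v1,u0:u1]=1; return m
def rect(m,h,name):
    v,u=np.nonzero(m); p=onplane(C,np.c_[u,v],h)[:,:2]; r=cv2.minAreaRect(p.astype(np.float32)); print(name,len(u),np.round(r[0],1),np.round(r[1],1),round(r[2],2),"mean",p.mean(0).round(1))
    q=p-p.mean(0); w,V=np.linalg.eigh(q.T@q); a=V[:,1]*np.sign(V[0,1] if abs(V[0,1])>.3 else V[1,1]); print("  axis",a.round(4), "yaw",np.arctan2(a[1],a[0]).round(4))
ih=box(105,125,195,248)&(g<60)
rect(ih,167,"handle"); print("handle z",np.percentile(P[ih][:,2],[10,50,90]))
# hook + rod by height
hz=box(95,150,155,265)&(P[...,2]>140)&(P[...,2]<185)&(d>0)
rect(hz,155,"rod all")
gs=box(190,310,175,200)&(P[...,2]>155)&(P[...,2]<180)
rect(gs,167,"guard strip")
dk=box(215,285,140,185)&(abs(P[...,2]-60)<5); rect(dk,60,"deck")
hs=box(210,285,105,150)&(P[...,2]>78)&(P[...,2]<92); rect(hs,85,"housing")
rb=box(235,262,145,180)&(g<60); rect(rb,78,"ribs")
rf=box(120,152,185,260)&(abs(P[...,2]-8)<6)&(g>110); rect(rf,8,"rest foot")
for nm,m in(("hz",hz),):
    v,u=np.nonzero(m); print(nm,u.min(),u.max(),v.min(),v.max(), P[m][:,:2].min(0),P[m][:,:2].max(0))
c=im[95:270,85:320]; cv2.imwrite("pics/topc.png",cv2.resize(c,None,fx=3.4,fy=3.4,interpolation=cv2.INTER_CUBIC))
s=arm.read_state(); print(R.from_quat(s["ee_rot"]).as_matrix().round(3))
E
```

```text
handle 277 [466.3 304.4] [127.1  33.3] 1.74 mean [468.4 309.2]
  axis [ 1.     -0.0052] yaw -0.0052
handle z [145.84716242 165.99270977 169.03000335]
rod all 497 [498.9 322.4] [262.1  42.5] 3.0 mean [479.6 317.2]
  axis [0.9985 0.0554] yaw 0.0554
guard strip 514 [564.4 -52.9] [275.1  10.9] 88.9 mean [564.4 -53.1]
  axis [0.0191 0.9998] yaw 1.5517
deck 1995 [649.4 -42.3] [179.1 118.1] 86.37 mean [649.7 -41.3]
  axis [0.049  0.9988] yaw 1.5217
housing 987 [751.9 -50. ] [177.4  96.4] 86.42 mean [747.5 -51.6]
  axis [0.0496 0.9988] yaw 1.5212
ribs 151 [639.  -32.9] [52.9 66.8] 85.16 mean [632.2 -37.5]
  axis [ 0.9622 -0.2723] yaw -0.2757
rest foot 1168 [474.2 315.6] [236.9 100.9] 1.32 mean [468.1 311.9]
  axis [0.9991 0.0423] yaw 0.0423
hz 106 122 163 258 [368.58710469 290.5998041 ] [632.01826576 339.89711392]
[[-0.969 -0.247 -0.001]
 [-0.247  0.969  0.002]
 [ 0.     0.002 -1.   ]]
```

View pics/topc.png

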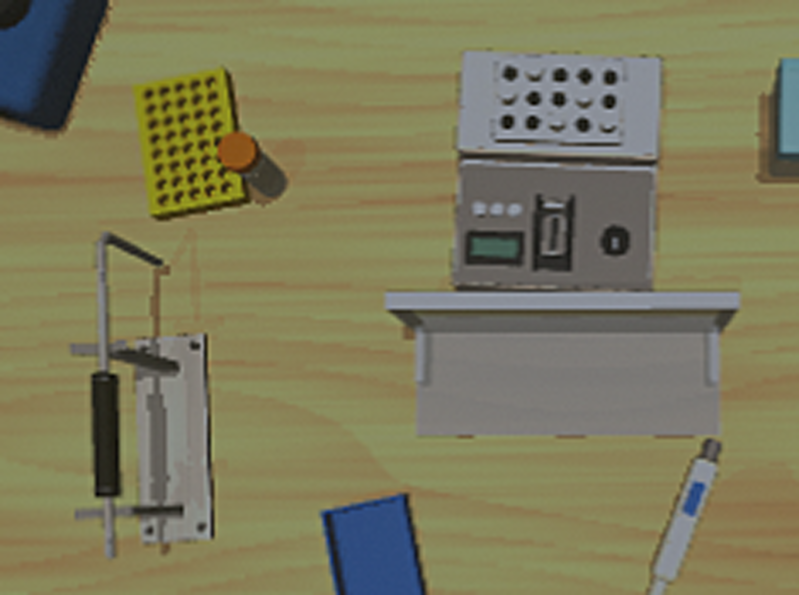

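The crop shows the handle ends at (105,373) and (107,497), the rod end at (103,240) and its stub end at (111,555). The ribs stand at columns 538 and 571, rows 195–270. I'll cast these onto their planes.

```bash
python3 - <<'E'
from h import *
C=cal("top")
def f(n,uv,z):
    p=onplane(C,np.array(uv,float)/3.4+np.array([85,95])-.35,z)[:,:2]; print(n,p.round(1).tolist()); return p
a=f("handle ends",[(105,373),(107,497)],167)
b=f("rod line",[(103,244),(111,555)],157); print("mid",a.mean(0),"yaw",np.arctan2(*(b[0]-b[1])[::-1]))
f("rest uprights tops",[(72,349),(178,367),(77,515),(183,511)],169)
f("rest foot (138,336..)",[(205,335),(212,540),(137,540)],8)
r=f("ribs",[(539,196),(571,196),(538,270),(571,269)],78); print("ribs mean",r.mean(0))
f("tab",[(553,230)],88)
dk=f("deck front edge",[(455,286),(652,288)],60); w=f("deck/wall",[(461,158),(657,166)],60);
f("housing top back",[(464,52),(661,57)],85)
print("yaw", np.arctan2(*(dk[0]-dk[1])[::-1])-np.pi/2)
f("guard top",[(386,296),(739,296)],167)
z=np.load("top0.npz"); P=cloud(C,z["d"])
E
```

```text
handle ends [[512.9, 312.6], [414.6, 307.7]]
rod line [[620.1, 322.6], [368.9, 307.3]]
mid [463.74817402 310.15910417] yaw 0.060551704969980524
rest uprights tops [[532.4, 339.5], [516.5, 252.6], [400.8, 330.6], [403.1, 245.7]]
rest foot (138,336..) [[563.5, 286.8], [374.1, 276.0], [374.7, 346.0]]
ribs [[671.8, -31.2], [671.2, -59.3], [605.8, -29.6], [606.1, -58.3]]
ribs mean [638.73573161 -44.59330603]
tab [[638.9, -43.5]]
deck front edge [[596.2, 45.3], [591.0, -129.2]]
deck/wall [[713.0, 39.7], [701.7, -136.3]]
housing top back [[803.0, 33.9], [794.1, -141.1]]
yaw -0.029644362828949555
guard top [[570.6, 86.8], [565.2, -193.1]]
```

Request:
send_rows --steps '[[[-2.0, 2.8, -1.2, 0.095, 1], [-2.3, 3.1, -1.2, 0.095, 1], [-2.3, 3.1, -1.2, 0, 1], [-2.3, 3.1, -1, 0, 1], [-2.3, 3.1, -1, 0, 1], [-2.3, 3.1, -1, 0, 1], [-2.3, 3.1, 0, 0, 1], [-2.3, 3.1, 0, 0, 1], [-2.3, 3.1, 0, 0, 1], [-2.3, 3.1, 0, 0, 1]]]'

```text
clock: 0.98
position: [360.3, -273.4, 294.6]
ee_rot: [-0.018, 1.0, 0.006, -0.002]
contact_force: [1.6, 0.5, -0.9]
gripper_width: 85.3
```

```bash
cat >> h.py <<'E'
def go(p,yaw):
    s=arm.read_state(); M=R.from_quat(s["ee_rot"]).as_matrix(); y=np.arctan2(-M[0,1],M[1,1])
    D=np.array([[-np.cos(yaw),-np.sin(yaw),0],[-np.sin(yaw),np.cos(yaw),0],[0,0,-1]])
    print("t",round(s["clock"],2),"pos",np.round(s["position"],1),"yaw",y.round(4),"w",round(s["gripper_width"],1),"F",np.round(s["contact_force"],2),"M",np.round(s["wrist_torque"],2),"tilt",M[:,2].round(3))
    d=np.array(p)-s["position"]; print(" now-frame cm",(M.T@d/10).round(2)," aligned cm",(D@d/10).round(2),"turn",(y-yaw).round(4))
E
python3 -c "
from h import *
go([464,310,260],.06)"
```

```text
t 0.98 pos [ 360.3 -273.4  294.6] yaw 0.0352 w 85.3 F [ 1.59  0.5  -0.9 ] M [-0.11 -0.11 -0.03] tilt [-0.004  0.011 -1.   ]
 now-frame cm [-12.44  57.89   4.08]  aligned cm [-13.85  57.61   3.46] turn -0.0248
```

Request:
send_rows --steps '[[[-1.4, 3.8, 0, -0.025, 1], [-1.4, 3.8, 0, 0, 1], [-1.4, 3.8, 0, 0, 1], [-1.4, 3.8, 0, 0, 1], [-1.4, 3.8, 0, 0, 1], [-1.4, 3.8, 0, 0, 1], [-1.4, 3.8, 0, 0, 1], [-1.4, 3.8, 0, 0, 1], [-1.4, 3.8, 0, 0, 1], [-1.0, 3.8, 0, 0, 1]]]'

```text
clock: 1.82
position: [472.7, 127.4, 298.9]
ee_rot: [-0.032, 0.999, 0.006, -0.001]
contact_force: [1.8, -1.4, 0.0]
gripper_width: 85.4
```

Request:
send_rows --steps '[[[0, 3.8, 0, 0, 1], [0, 3.8, 0, 0, 1], [0, 3.8, 0, 0, 1], [0, 3.8, 0, 0, 1], [0, 2.5, 0, 0, 1], [0, 0, 0, 0, 1], [0, 0, 0, 0, 1]]]'

```text
clock: 2.4
position: [458.6, 320.6, 297.2]
ee_rot: [-0.036, 0.999, 0.005, -0.003]
contact_force: [1.1, -0.9, 0.3]
gripper_width: 85.3
```

```bash
python3 -c "
from h import *
go([464,310,260],.06)
C=cal('wrist'); im,d=optics.get_image('wrist'); np.savez('w1.npz',im=im,d=d,K=C[0],k=C[1],R=C[2],o=C[3]); cv2.imwrite('pics/w1.png',cv2.resize(im,None,fx=1.5,fy=1.5)); print(C[3],C[2][:,2])"
```

```text
t 2.4 pos [458.6 320.6 297.2] yaw 0.0719 w 85.3 F [ 1.06 -0.91  0.34] M [-0.11  0.02  0.01] tilt [-0.006  0.01  -1.   ]
 now-frame cm [-0.48 -1.13  3.7 ]  aligned cm [-0.48 -1.09  3.72] turn 0.0119
[379.81701254 312.84040312 439.20249198] [ 0.30477988  0.03188227 -0.95188904]
```

View pics/w1.png

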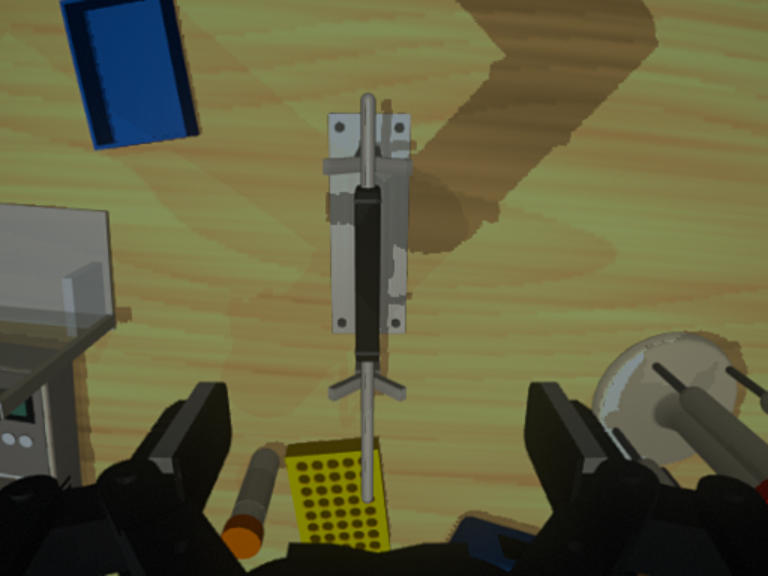

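The wrist view (1.5×) has the handle top from (368,200) to (367,354), the rod running to a bend at (367,495), and the handle clear between the uprights.

```bash
python3 - <<'E'
from h import *
z=np.load("w1.npz"); C=(z["K"],float(z["k"]),z["R"],z["o"])
def f(n,uv,h):
    p=onplane(C,np.array(uv,float)/1.5-.17,h)[:,:2]; print(n,p.round(1).tolist()); return p
a=f("handle",[(368,200),(367,355)],167); print(a.mean(0))
b=f("rod",[(368,96),(367,498)],158); print("yaw",np.arctan2(*(b[0]-b[1])[::-1])+np.pi)
b=f("rod2",[(368,170),(367,430)],158); 
f("uprights tops",[(324,166),(411,163),(330,393),(404,393)],169)
f("foot",[(329,114),(411,114),(332,332),(405,332)],8)
go([464,310,250],.065)
E
```

```text
handle [[420.2, 313.6], [509.2, 318.9]]
[464.67948952 316.25994704]
rod [[367.9, 310.1], [618.3, 325.8]]
yaw 0.06265829911188892
rod2 [[405.5, 312.6], [565.4, 322.4]]
uprights tops [[404.0, 290.0], [399.4, 334.3], [534.3, 298.7], [531.4, 342.2]]
foot [[377.4, 278.6], [372.8, 343.7], [564.2, 289.5], [559.8, 355.1]]
t 2.45 pos [458.7 320.2 296.9] yaw 0.0712 w 85.6 F [ 0.27  0.34 -0.66] M [ 0.02 -0.05 -0.01] tilt [-0.006  0.01  -1.   ]
 now-frame cm [-0.48 -1.1   4.68]  aligned cm [-0.46 -1.05  4.69] turn 0.0062
```

Request:
send_rows --steps '[[[-0.35, -0.3, 1.0, 0.008, 1], [-0.35, -0.25, 2.5, 0, 1], [0, 0, 2.5, 0, 1], [0, 0, 2.5, 0, 1], [0, 0, 2.5, 0, 1], [0, 0, 2.5, 0, 1], [0, 0, 0, 0, 1]]]'

```text
clock: 3.03
position: [468.0, 306.5, 156.6]
ee_rot: [-0.025, 1.0, 0.007, -0.002]
contact_force: [-1.3, -1.0, -1.3]
gripper_width: 85.7
```

```bash
python3 -c "
from h import *
go([466,315.5,135],.063)"
```

```text
t 3.03 pos [468.  306.5 156.6] yaw 0.0492 w 85.7 F [-1.29 -1.02 -1.26] M [-0.12  0.08  0.01] tilt [-0.003  0.013 -1.   ]
 now-frame cm [0.15 0.88 2.18]  aligned cm [0.14 0.91 2.16] turn -0.0138
```

Request:
send_rows --steps '[[[0.15, 0.6, 1.0, -0.014, 1], [0, 0.3, 1.0, 0, 1], [0, 0, 0.2, 0, 1]]]'

```text
clock: 3.28
position: [467.6, 313.8, 135.0]
ee_rot: [-0.03, 1.0, 0.007, -0.0]
contact_force: [-0.9, -0.2, 0.7]
gripper_width: 85.8
```

```bash
python3 -c "
from h import *
go([466,315.5,135],.063)"
```

```text
t 3.28 pos [467.6 313.8 135. ] yaw 0.0604 w 85.8 F [-0.94 -0.22  0.66] M [ 0.02 -0.03 -0.01] tilt [-0.001  0.014 -1.   ]
 now-frame cm [ 0.15  0.18 -0.  ]  aligned cm [ 0.15  0.18 -0.  ] turn -0.0026
```

Request:
send_rows --steps '[[[0, 0.1, 0, 0, 0.5], [0, 0, 0, 0, 0.1], [0, 0, 0, 0, 0], [0, 0, 0, 0, 0], [0, 0, 0, 0, 0], [0, 0, 0, 0, 0], [0, 0, 0, 0, 0], [0, 0, 0, 0, 0]]]'

```text
clock: 3.95
position: [469.2, 317.1, 139.0]
ee_rot: [-0.031, 0.999, 0.01, 0.003]
contact_force: [-0.1, -1.0, -1.1]
gripper_width: 13.0
```

```bash
python3 -c "
from h import *
go([466,315.5,135],.063)"
```

```text
t 3.95 pos [469.2 317.1 139. ] yaw 0.0618 w 13.0 F [-0.13 -1.   -1.15] M [-0.03 -0.08  0.04] tilt [ 0.005  0.02  -1.   ]
 now-frame cm [ 0.34 -0.14  0.4 ]  aligned cm [ 0.33 -0.14  0.4 ] turn -0.0012
```

Request:
send_rows --steps '[[[0, 0, -1, 0, 0], [0, 0, -2.5, 0, 0], [0, 0, -3, 0, 0], [0, 0, -3, 0, 0], [0, 0, -3, 0, 0], [0, 0, -3, 0, 0], [0, 0, -3, 0, 0], [0, 0, 0, 0, 0]]]'

```text
clock: 4.62
position: [465.3, 309.6, 330.2]
ee_rot: [-0.03, 1.0, 0.005, -0.004]
contact_force: [1.1, 0.0, -1.1]
gripper_width: 13.1
```

```bash
python3 -c "
from h import *
go([500,-40,320],-.045)"
```

```text
t 4.62 pos [465.3 309.6 330.2] yaw 0.0592 w 13.1 F [ 1.05  0.03 -1.12] M [ 0.07 -0.1  -0.03] tilt [-0.008  0.009 -1.   ]
 now-frame cm [ -1.4  -35.11   0.68]  aligned cm [ -5.04 -34.77   1.02] turn 0.1042
```

Request:
send_rows --steps '[[[-0.1, -2.5, 0, 0.02, 0], [-0.2, -3.5, 0, 0.02, 0], [-0.3, -3.5, 0, 0.02, 0], [-0.4, -3.5, 0, 0.02, 0], [-0.4, -3.5, 0, 0.02, 0], [-0.4, -3.5, 0, 0, 0], [-0.4, -3.5, 0, 0, 0], [-0.4, -3.5, 0, 0, 0], [-0.3, -3.5, 0, 0, 0], [-0.3, -2, 0, 0, 0]]]'

```text
clock: 5.45
position: [488.0, -25.3, 326.4]
ee_rot: [0.018, 1.0, 0.007, -0.007]
contact_force: [0.4, -0.2, -2.4]
gripper_width: 13.4
```

Request:
send_rows --steps '[[[0, -1, 0, 0, 0], [0, 0, 0, 0, 0]]]'

```text
clock: 5.62
position: [485.9, -40.0, 325.7]
ee_rot: [0.021, 1.0, 0.007, -0.009]
contact_force: [0.0, -0.2, -2.7]
gripper_width: 12.7
```

```bash
python3 -c "
from h import *
go([500,-40,320],-.045)
C=cal('wrist'); im,d=optics.get_image('wrist'); np.savez('w2.npz',im=im,d=d,K=C[0],k=C[1],R=C[2],o=C[3]); cv2.imwrite('pics/w2.png',cv2.resize(im,None,fx=1.5,fy=1.5)); 
im,d=optics.get_image('scene'); cv2.imwrite('pics/s2.png',cv2.resize(im[140:330,130:340],None,fx=3,fy=3))"
```

```text
t 5.62 pos [485.9 -40.  325.7] yaw -0.043 w 12.7 F [ 0.   -0.19 -2.74] M [ 0.03 -0.04  0.01] tilt [-0.017  0.014 -1.   ]
 now-frame cm [-1.42  0.06  0.54]  aligned cm [-1.41  0.07  0.57] turn 0.002
```

View pics/w2.png

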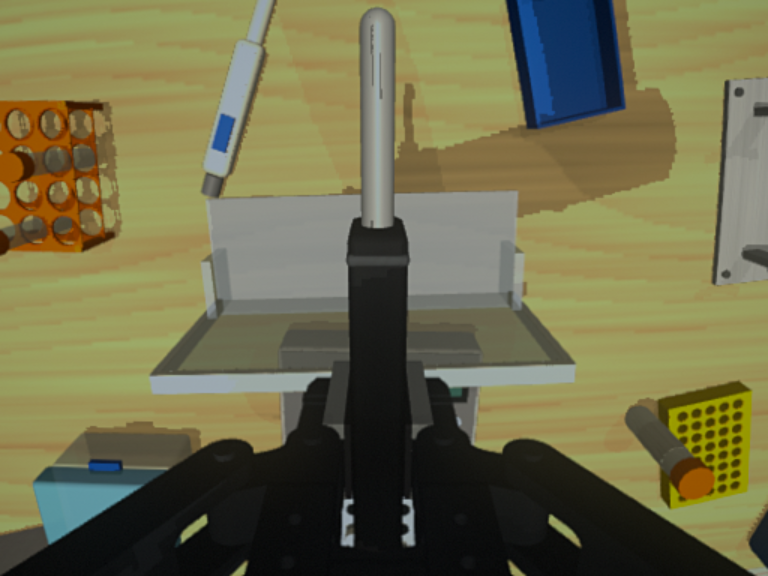

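The wrist view shows the handle held straight between the pads. The hand hides the deck, and the guard's top strip runs from (151,378) to (574,368). I'll move forward over the guard and check with the top camera.

Request:
send_rows --steps '[[[-1.5, 0, 0, 0, 0], [-1.5, 0, 0, 0, 0], [-0.9, 0, 0, 0, 0], [0, 0, 0, 0, 0], [0, 0, 0, 0, 0]]]'

```text
clock: 6.13
position: [525.4, -35.7, 324.7]
ee_rot: [0.018, 1.0, 0.008, -0.009]
contact_force: [-0.4, 0.6, -1.6]
gripper_width: 13.0
```

```bash
python3 - <<'E'
from h import *
go([524.8,-39.5,320],-.045)
im,d=optics.get_image('top'); C=cal('top'); P=cloud(C,d); np.savez('t3.npz',im=im,d=d)
m=(P[...,2]>325)&(P[...,2]<360)&(P[...,0]>590)&(P[...,0]<720)&(abs(P[...,1]+45)<40)
v,u=np.nonzero(m); p=onplane(C,np.c_[u,v],344)[:,:2]
for x in range(590,710,15):
    q=p[(p[:,0]>=x)&(p[:,0]<x+15)]
    if len(q): print(x,len(q),q.mean(0).round(1))
print(p.max(0))
c=im[125:235,195:330]; cv2.imwrite('pics/t3.png',cv2.resize(c,None,fx=5.5,fy=5.5,interpolation=cv2.INTER_CUBIC))
E
```

```text
t 6.13 pos [525.4 -35.7 324.7] yaw -0.0358 w 13.0 F [-0.4   0.59 -1.57] M [-0.04  0.09 -0.04] tilt [-0.018  0.016 -1.   ]
 now-frame cm [ 0.04 -0.39  0.47]  aligned cm [ 0.04 -0.38  0.47] turn 0.0092Traceback (most recent call last):
  File "<stdin>", line 5, in <module>
  File "h.py", line 15, in onplane
    d=rays(C,uv); return C[3]+d*((z-C[3][2])/d[:,2])[:,None]
  File "h.py", line 12, in rays
    p=cv2.undistortPoints(np.array(uv,float).reshape(-1,1,2),K,np.array([k1,0,0,0,0.]))[:,0]
      ~~~~~~~~~~~~~~~~~~~^^^^^^^^^^^^^^^^^^^^^^^^^^^^^^^^^^^^^^^^^^^^^^^^^^^^^^^^^^^^^^
cv2.error: OpenCV(4.12.0) /io/opencv/modules/calib3d/src/undistort.dispatch.cpp:347: error: (-215:Assertion failed) CV_IS_MAT(_src) && CV_IS_MAT(_dst) && (_src->rows == 1 || _src->cols == 1) && (_dst->rows == 1 || _dst->cols == 1) && _src->cols + _src->rows - 1 == _dst->rows + _dst->cols - 1 && (CV_MAT_TYPE(_src->type) == CV_32FC2 || CV_MAT_TYPE(_src->type) == CV_64FC2) && (CV_MAT_TYPE(_dst->type) == CV_32FC2 || CV_MAT_TYPE(_dst->type) == CV_64FC2) in function 'cvUndistortPointsInternal'
```

```bash
python3 - <<'E'
from h import *
z=np.load('t3.npz'); im=z['im']; C=cal('top'); P=cloud(C,z['d'])
c=im[60:240,160:345]; cv2.imwrite('pics/t3.png',cv2.resize(c,None,fx=3.3,fy=3.3,interpolation=cv2.INTER_CUBIC))
m=(P[...,2]>250)&(P[...,0]>560)&(P[...,0]<900)&(abs(P[...,1]+45)<60); print(m.sum(), P[m].min(0) if m.any() else 0, P[m].max(0) if m.any() else 0)
E
```

```text
260 [560.02337003 -70.77325129 672.76431301] [572.89610937 -13.43141859 681.17479037]
```

View pics/t3.png

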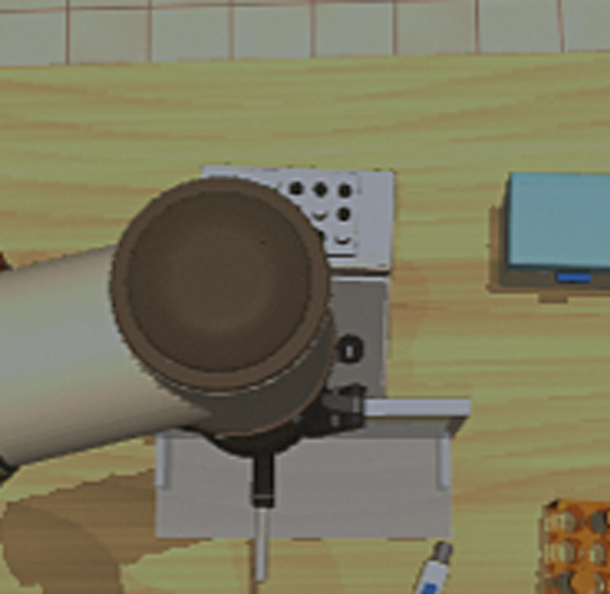

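The arm blocks the top view; only the stub, at (262,575), shows. I'll use the scene camera instead.

```bash
python3 - <<'E'
from h import *
C=cal('top'); print("stub", onplane(C,[(262/3.3+160,560/3.3+60),(263/3.3+160,510/3.3+60)],341).round(1))
im,d=optics.get_image('scene'); np.savez('s3.npz',im=im,d=d); c=im[100:290,160:350]; cv2.imwrite('pics/s3.png',cv2.resize(c,None,fx=3.15,fy=3.15,interpolation=cv2.INTER_CUBIC))
E
```

```text
stub [[435.5 -35.2 341. ]
 [468.1 -36.2 341. ]]
```

View pics/s3.png

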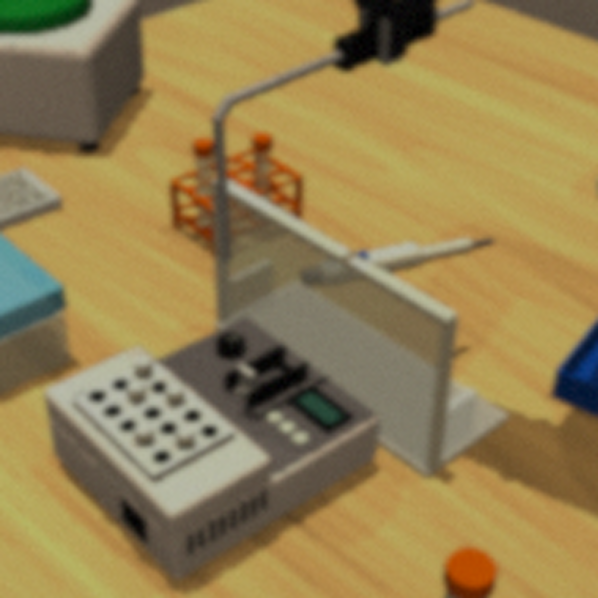

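The scene crop shows the rod over the guard, the leg running down column ~219 from row 115 to the toe at about (222,258), and the lever tab at (247,372) between the ribs.

```bash
python3 - <<'E'
from h import *
C=cal('scene')
px=lambda L:[(160+a/3.15-.35,100+b/3.15-.35) for a,b in L]
o=C[3]
for (uv,x0) in ((px([(219,112),(220,180),(222,255)]),685),):
    d=rays(C,uv); print("leg at x=685", (o+d*((x0-o[0])/d[:,0])[:,None]).round(1).tolist())
print("tab top", onplane(C,px([(238,371),(254,377)]),88).round(1).tolist())
print("rib tops ends (near-y rib: 252,400 & 306,368; far rib: 228,378 & 283,345)", onplane(C,px([(252,400),(306,368),(228,378),(283,348)]),78).round(1).tolist())
print("deck/wall corner",onplane(C,px([(272,460)]),85).round(1), "deck front left corner",onplane(C,px([(379,420)]),60).round(1))
go([525,-39.5,320],-.045)
E
```

```text
leg at x=685 [[685.0, -39.7, 331.7], [685.0, -40.7, 277.6], [685.0, -40.9, 213.1]]
tab top [[667.5, -45.8, 88.0], [663.0, -31.3, 88.0]]
rib tops ends (near-y rib: 252,400 & 306,368; far rib: 228,378 & 283,345) [[675.5, -20.0, 78.0], [615.6, -19.1, 78.0], [671.6, -53.8, 78.0], [611.3, -51.6, 78.0]]
deck/wall corner [[715.4  46.5  85. ]] deck front left corner [[602.9  53.6  60. ]]
t 6.23 pos [525.1 -35.9 324.8] yaw -0.0359 w 13.0 F [-0.51 -0.58 -2.83] M [-0.01  0.05 -0.02] tilt [-0.018  0.016 -1.   ]
 now-frame cm [-0.02 -0.36  0.47]  aligned cm [-0.01 -0.36  0.48] turn 0.0091
```

Request:
send_rows --steps '[[[-0.6, 0.2, 1, 0, 0], [0, 0, 2, 0, 0], [0, 0, 2, 0, 0], [0, 0, 2, 0, 0], [0, 0, 1, 0, 0], [0, 0, 0, 0, 0]]]'

```text
clock: 6.73
position: [529.0, -31.1, 240.8]
ee_rot: [0.017, 1.0, 0.009, -0.007]
contact_force: [-0.2, -0.9, -2.2]
gripper_width: 13.1
```

```bash
python3 - <<'E'
from h import *
go([530,-34,186],-.04)
E
```

```text
t 6.73 pos [529.  -31.1 240.8] yaw -0.0345 w 13.1 F [-0.23 -0.94 -2.15] M [-0.02  0.06  0.03] tilt [-0.014  0.018 -1.   ]
 now-frame cm [-0.19 -0.38  5.47]  aligned cm [-0.11 -0.29  5.48] turn 0.0055
```

Request:
send_rows --steps '[[[-0.15, -0.35, 1.5, 0.005, 0], [0, 0, 1.5, 0, 0], [0, 0, 0.8, 0, 0], [0, 0, 0, 0, 0]]]'

```text
clock: 7.07
position: [530.2, -33.6, 202.1]
ee_rot: [0.019, 1.0, 0.009, -0.006]
contact_force: [-0.3, -0.3, -2.4]
gripper_width: 13.2
```

```bash
python3 - <<'E'
from h import *
go([530,-34,186],-.04)
im,d=optics.get_image('scene'); c=im[110:250,180:300]; cv2.imwrite('pics/s4.png',cv2.resize(c,None,fx=4.2,fy=4.2,interpolation=cv2.INTER_CUBIC))
E
```

```text
t 7.07 pos [530.2 -33.6 202.1] yaw -0.0384 w 13.2 F [-0.28 -0.26 -2.39] M [-0.03  0.11  0.02] tilt [-0.012  0.017 -1.   ]
 now-frame cm [-0.   -0.07  1.61]  aligned cm [ 0.02 -0.04  1.61] turn 0.0016
```

View pics/s4.png

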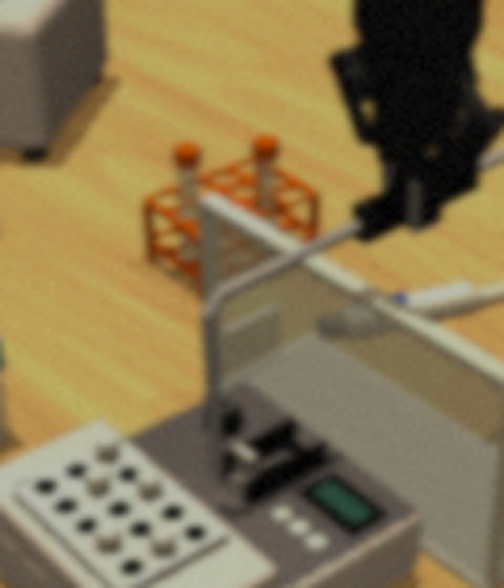

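The crop shows the leg at column ~213 with its toe at about (218,468), just behind the tab at (240,452) and the open rib ends, clear of the housing.

```bash
python3 - <<'E'
from h import *
C=cal('scene'); f=lambda a,b,z:print(onplane(C,[(180+a/4.2-.4,110+b/4.2-.4)],z).round(1))
f(218,466,88);f(231,447,88);f(254,458,88);f(250,492,78);f(228,455,78)
E
```

```text
[[682.6 -43.   88. ]]
[[664.9 -51.1  88. ]]
[[661.6 -33.7  88. ]]
[[676.8 -20.6  78. ]]
[[663.5 -55.7  78. ]]
```

Request:
send_rows --steps '[[[0, 0, 0.8, 0, 0], [0, 0, 0.4, 0, 0], [0, 0, 0.2, 0, 0], [0, 0, 0, 0, 0]]]'

```text
clock: 7.45
position: [532.5, -33.1, 190.9]
ee_rot: [0.019, 1.0, 0.009, -0.003]
contact_force: [-0.7, -0.7, -3.0]
gripper_width: 13.0
```

```bash
python3 - <<'E'
from h import *
go([530,-34,186],-.04)
E
```

```text
t 7.45 pos [532.5 -33.1 190.9] yaw -0.0372 w 13.0 F [-0.74 -0.65 -2.98] M [-0.04  0.07 -0.04] tilt [-0.005  0.018 -1.   ]
 now-frame cm [ 0.25 -0.11  0.49]  aligned cm [ 0.25 -0.1   0.49] turn 0.0028
```

Request:
send_rows --steps '[[[0, 0, 0.6, 0, 0], [0.3, 0, 0.1, 0, 0], [0.3, 0, 0, 0, 0], [0.3, 0, 0, 0, 0], [0, 0, 0, 0, 0]]]'

```text
clock: 7.87
position: [523.1, -32.5, 184.0]
ee_rot: [0.019, 1.0, 0.009, -0.002]
contact_force: [-0.5, 0.5, -2.0]
gripper_width: 13.1
```

```bash
python3 - <<'E'
from h import *
go([530,-34,184],-.04)
E
```

```text
t 7.87 pos [523.1 -32.5 184. ] yaw -0.0371 w 13.1 F [-0.51  0.53 -2.03] M [-0.05  0.12 -0.02] tilt [-0.003  0.018 -1.   ]
 now-frame cm [-0.7  -0.12 -0.  ]  aligned cm [-0.7  -0.12  0.  ] turn 0.0029
```

Request:
send_rows --steps '[[[0.25, 0, 0, 0, 0], [0.25, 0, 0, 0, 0], [0.25, 0, 0, 0, 0]]]'

```text
clock: 8.12
position: [515.3, -32.2, 184.6]
ee_rot: [0.018, 1.0, 0.009, -0.001]
contact_force: [0.3, 0.1, -2.3]
gripper_width: 13.0
```

Request:
send_rows --steps '[[[0.2, 0, 0, 0, 0], [0.2, 0, 0, 0, 0]]]'

```text
clock: 8.28
position: [510.8, -32.1, 184.8]
ee_rot: [0.018, 1.0, 0.009, -0.001]
contact_force: [0.5, -0.1, -3.1]
gripper_width: 12.9
```

Request:
send_rows --steps '[[[0.2, 0, 0, 0, 0], [0.2, 0, 0, 0, 0]]]'

```text
clock: 8.45
position: [508.4, -31.7, 185.4]
ee_rot: [0.018, 1.0, 0.009, 0.002]
contact_force: [3.7, -0.5, -3.8]
gripper_width: 12.9
```

Request:
send_rows --steps '[[[0.2, 0, 0, 0, 0], [0.2, 0, 0, 0, 0]]]'

```text
clock: 8.62
position: [506.9, -31.2, 186.3]
ee_rot: [0.018, 1.0, 0.01, 0.005]
contact_force: [4.4, -0.3, -5.1]
gripper_width: 13.1
```

Request:
send_rows --steps '[[[0.25, -0.05, 0.05, 0, 0], [0.25, -0.05, 0.05, 0, 0]]]'

```text
clock: 8.78
position: [503.5, -31.6, 185.9]
ee_rot: [0.018, 1.0, 0.01, 0.008]
contact_force: [4.3, 0.1, -5.4]
gripper_width: 13.3
```

Request:
send_rows --steps '[[[0.25, -0.05, 0.1, 0, 0], [0.25, 0, 0.1, 0, 0]]]'

```text
clock: 8.95
position: [499.7, -31.5, 184.4]
ee_rot: [0.017, 1.0, 0.01, 0.01]
contact_force: [3.9, -0.3, -3.2]
gripper_width: 12.9
```

```bash
python3 - <<'E'
from h import *
go([530,-34,184],-.04)
E
```

```text
t 8.95 pos [499.7 -31.5 184.4] yaw -0.0347 w 12.9 F [ 3.87 -0.29 -3.21] M [-0.11 -1.5  -0.03] tilt [ 0.02  0.02 -1.  ]
 now-frame cm [-3.04 -0.14  0.1 ]  aligned cm [-3.04 -0.12  0.04] turn 0.0053
```

Request:
send_rows --steps '[[[0.25, 0, 0.05, 0, 0], [0.25, -0.05, 0.05, 0, 0]]]'

```text
clock: 9.12
position: [495.4, -31.7, 184.0]
ee_rot: [0.017, 1.0, 0.011, 0.012]
contact_force: [4.3, 0.1, -2.9]
gripper_width: 13.5
```

Request:
send_rows --steps '[[[0.25, 0, 0, 0, 0], [0.25, 0, 0, 0, 0]]]'

```text
clock: 9.28
position: [490.2, -31.3, 184.0]
ee_rot: [0.017, 1.0, 0.011, 0.012]
contact_force: [4.5, 0.4, -3.7]
gripper_width: 13.1
```

Request:
send_rows --steps '[[[0.2, 0, 0, 0, 0], [0.2, 0, 0, 0, 0]]]'

```text
clock: 9.45
position: [485.6, -31.1, 184.0]
ee_rot: [0.017, 1.0, 0.011, 0.012]
contact_force: [3.6, 0.2, -3.4]
gripper_width: 12.9
```

Request:
send_rows --steps '[[[0.2, 0, 0, 0, 0], [0.15, 0, 0, 0, 0]]]'

```text
clock: 9.62
position: [481.6, -30.9, 183.9]
ee_rot: [0.017, 1.0, 0.011, 0.012]
contact_force: [4.3, -0.6, -3.6]
gripper_width: 13.0
```

Request:
send_rows --steps '[[[0.15, 0, 0, 0, 0], [0.1, 0, 0, 0, 0]]]'

```text
clock: 9.78
position: [478.7, -30.8, 183.9]
ee_rot: [0.017, 1.0, 0.011, 0.012]
contact_force: [4.4, 0.4, -3.7]
gripper_width: 12.9
```

Request:
send_rows --steps '[[[0.15, 0, 0, 0, 0]]]'

```text
clock: 9.87
position: [477.2, -30.7, 183.9]
ee_rot: [0.017, 1.0, 0.011, 0.012]
contact_force: [4.7, 0.7, -3.5]
gripper_width: 12.9
```

Request:
send_rows --steps '[[[0.15, 0, 0, 0, 0]]]'

```text
clock: 9.95
position: [476.3, -30.6, 184.0]
ee_rot: [0.017, 1.0, 0.011, 0.013]
contact_force: [5.3, -0.3, -2.4]
gripper_width: 12.5
```

Request:
send_rows --steps '[[[0.15, 0, 0, 0, 0]]]'

```text
clock: 10.03
position: [476.2, -30.4, 184.3]
ee_rot: [0.017, 1.0, 0.011, 0.015]
contact_force: [9.1, -0.6, -5.8]
gripper_width: 12.8
```

Request:
send_rows --steps '[[[0.15, 0, 0, 0, 0]]]'

```text
clock: 10.12
position: [475.6, -30.4, 184.5]
ee_rot: [0.017, 1.0, 0.011, 0.017]
contact_force: [6.0, -1.0, -4.2]
gripper_width: 13.0
```

Request:
send_rows --steps '[[[0.15, 0, 0, 0, 0]]]'

```text
clock: 10.2
position: [475.5, -30.3, 184.9]
ee_rot: [0.017, 1.0, 0.011, 0.018]
contact_force: [6.1, -1.1, -3.1]
gripper_width: 13.5
```

```bash
python3 - <<'E'
from h import *
go([530,-34,184],-.04)
E
```

```text
t 10.2 pos [475.5 -30.3 184.9] yaw -0.0334 w 13.5 F [ 6.11 -1.09 -3.1 ] M [-0.31 -1.77 -0.11] tilt [ 0.037  0.022 -0.999]
 now-frame cm [-5.45 -0.19  0.28]  aligned cm [-5.46 -0.15  0.09] turn 0.0066
```

Request:
send_rows --steps '[[[0.22, 0, 0, 0, 0]]]'

```text
clock: 10.28
position: [474.9, -30.1, 185.2]
ee_rot: [0.017, 1.0, 0.011, 0.02]
contact_force: [6.3, -1.1, -2.6]
gripper_width: 12.8
```

Request:
send_rows --steps '[[[0.25, 0, 0, 0, 0]]]'

```text
clock: 10.37
position: [474.3, -30.0, 185.6]
ee_rot: [0.017, 1.0, 0.011, 0.023]
contact_force: [5.9, -0.9, -3.6]
gripper_width: 13.1
```

Request:
send_rows --steps '[[[0.4, 0, 0.05, 0, 0]]]'

```text
clock: 10.45
position: [473.0, -29.7, 185.7]
ee_rot: [0.017, 0.999, 0.012, 0.026]
contact_force: [8.0, -2.0, -2.5]
gripper_width: 12.7
```

Request:
send_rows --steps '[[[0.4, 0, 0.05, 0, 0]]]'

```text
clock: 10.53
position: [471.2, -29.5, 185.6]
ee_rot: [0.018, 0.999, 0.012, 0.029]
contact_force: [10.6, -2.3, -7.1]
gripper_width: 13.2
```

```bash
python3 - <<'E'
from h import *
go([530,-34,184],-.04)
im,d=optics.get_image('scene'); c=im[110:250,180:320]; cv2.imwrite('pics/s5.png',cv2.resize(c,None,fx=4.2,fy=4.2,interpolation=cv2.INTER_CUBIC))
E
```

```text
t 10.53 pos [471.2 -29.5 185.6] yaw -0.0343 w 13.2 F [10.59 -2.28 -7.11] M [-0.78 -3.1  -0.31] tilt [ 0.058  0.022 -0.998]
 now-frame cm [-5.87 -0.25  0.49]  aligned cm [-5.89 -0.21  0.16] turn 0.0057
```

View pics/s5.png

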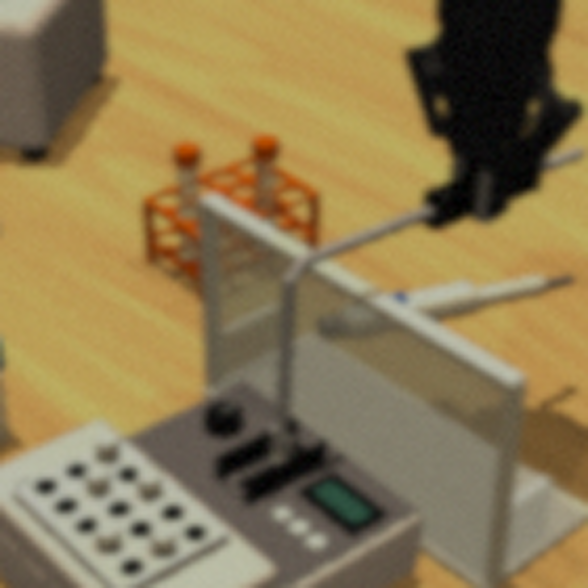

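Lever is at the front end, force reached about 11 N against the stop: latched. In the picture the leg is at (287,420), at the front of the ribs. Now I'll back off, then lift.

Request:
send_rows --steps '[[[-0.4, 0, 0, 0, 0], [-0.5, 0, 0, 0, 0], [-0.5, 0, 0, 0, 0], [-0.4, 0, 0, 0, 0], [0, 0, 0, 0, 0]]]'

```text
clock: 11.0
position: [481.4, -32.2, 183.2]
ee_rot: [0.019, 1.0, 0.01, 0.017]
contact_force: [0.8, 0.8, -2.3]
gripper_width: 12.9
```

```bash
python3 - <<'E'
from h import *
go([490,-31,330],-.04)
E
```

```text
t 11.0 pos [481.4 -32.2 183.2] yaw -0.0374 w 12.9 F [ 0.83  0.79 -2.32] M [-0.02  0.04 -0.01] tilt [ 0.035  0.019 -0.999]
 now-frame cm [ -1.36   0.45 -14.63]  aligned cm [ -0.86   0.15 -14.68] turn 0.0026
```

Request:
send_rows --steps '[[[-0.5, 0, 0, 0, 0], [-0.3, 0, -1, 0, 0], [-0.1, 0, -2, 0, 0], [-0.1, 0, -2.5, 0, 0], [-0.1, 0, -3, 0, 0], [-0.1, 0, -3, 0, 0], [-0.1, 0, -3, 0, 0], [-0.1, 0, -1.5, 0, 0], [0, 0, 0, 0, 0]]]'

```text
clock: 11.75
position: [488.6, -37.1, 345.1]
ee_rot: [0.02, 1.0, 0.008, 0.007]
contact_force: [1.4, -0.0, -1.6]
gripper_width: 12.7
```

```bash
python3 - <<'E'
from h import *
go([469,317,330],.062)
E
```

```text
t 11.75 pos [488.6 -37.1 345.1] yaw -0.0399 w 12.7 F [ 1.38 -0.05 -1.63] M [0.   0.05 0.04] tilt [ 0.014  0.015 -1.   ]
 now-frame cm [ 3.4  35.27  2.03]  aligned cm [-0.24 35.46  1.51] turn -0.1019
```

Request:
send_rows --steps '[[[0.2, 2.5, 0, -0.02, 0], [0.2, 3.5, 0, -0.02, 0], [0.1, 3.5, 0, -0.02, 0], [0.1, 3.5, 0, -0.02, 0], [0, 3.5, 0, -0.02, 0], [0, 3.5, 0, 0, 0], [0, 3.5, 0, 0, 0], [0, 3.5, 0, 0, 0], [0, 3.5, 0, 0, 0], [0, 2, 0, 0, 0]]]'

```text
clock: 12.58
position: [467.2, 296.5, 335.1]
ee_rot: [-0.027, 1.0, 0.003, -0.004]
contact_force: [0.5, 0.5, -2.0]
gripper_width: 13.0
```

Request:
send_rows --steps '[[[0, 1.5, 0, 0, 0], [0, 0, 0, 0, 0], [0, 0, 0, 0, 0]]]'

```text
clock: 12.83
position: [464.3, 316.3, 328.8]
ee_rot: [-0.029, 1.0, 0.0, -0.008]
contact_force: [1.1, -0.5, -2.2]
gripper_width: 12.8
```

```bash
python3 - <<'E'
from h import *
go([469,317,240],.062)
C=cal('top'); im,d=optics.get_image('top'); np.savez('t6.npz',im=im,d=d); cv2.imwrite('pics/t6.png',cv2.resize(im[60:290,60:310],None,fx=2.4,fy=2.4,interpolation=cv2.INTER_CUBIC))
E
```

```text
t 12.83 pos [464.3 316.3 328.8] yaw 0.0585 w 12.8 F [ 1.05 -0.48 -2.18] M [-0.05  0.04 -0.  ] tilt [-0.016  0.    -1.   ]
 now-frame cm [-0.61  0.04  8.87]  aligned cm [-0.47  0.04  8.88] turn -0.0035
```

View pics/t6.png

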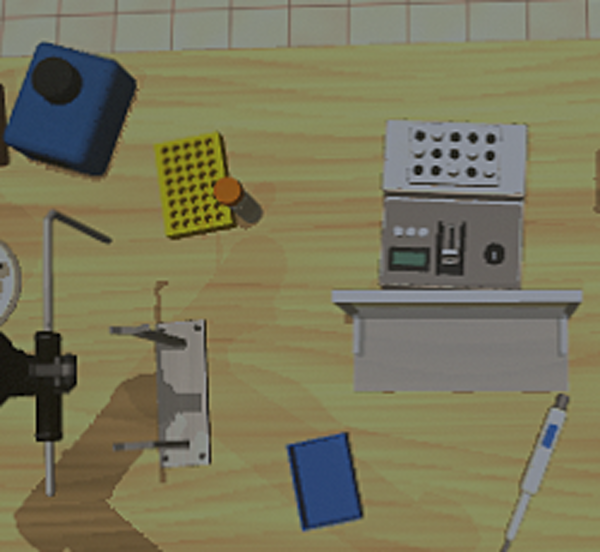

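The top view shows the tab at the front of its slot (~(449,258)), the guard and bystanders in place, and the hook handle at (48,333)–(48,440) over the rest. I'll check how the hook sits relative to the TCP.

```bash
python3 - <<'E'
from h import *
C=cal('top'); f=lambda L,z:onplane(C,[(60+a/2.4-.3,60+b/2.4-.3) for a,b in L],z).round(1)
h=f([(48,333),(48,440)],355); print("handle",h.tolist(),h.mean(0)); print("rod",f([(48,213),(50,494)],345).tolist())
z=np.load('t6.npz'); P=cloud(C,z['d'])
for y,x in((240,50),(300,49),(325,48),(425,42),(460,50),(485,50)):
    print((x,y),P[int(60+y/2.4)-1:int(60+y/2.4)+2,int(60+x/2.4)-1:int(60+x/2.4)+2].reshape(-1,3)[:,2].round(0))
print("tab",f([(449,255)],88),"ribs",f([(437,222),(463,222),(437,274),(463,274)],78).tolist())
E
```

```text
handle [[507.6, 312.2, 355.0], [411.2, 307.7, 355.0]] [459.4  309.95 355.  ]
rod [[622.4, 323.7, 345.0], [362.8, 309.2, 345.0]]
(50, 240) [350. 347. 348. 351. 348. 348. 349. 348. 348.]
(49, 300) [350. 350.  -0. 350. 349.   1. 351. 346.   1.]
(48, 325) [350. 348. 343. 351. 350. 343. 349. 350. 345.]
(42, 425) [356. 358. 359. 357. 359. 359. 360. 358. 357.]
(50, 460) [351. 350. 347. 348. 348. 348. 347. 349. 348.]
(50, 485) [350. 348. 349. 349. 349. 348. 347. 348. 349.]
tab [[627.9 -41.9  88. ]] ribs [[672.2, -27.0, 78.0], [671.5, -59.4, 78.0], [606.4, -26.3, 78.0], [605.8, -58.4, 78.0]]
```

Request:
send_rows --steps '[[[-0.3, 0, 2, -0.003, 0], [-0.3, 0, 3, 0, 0], [0, 0, 3, 0, 0], [0, 0, 3, 0, 0], [0, 0, 2, 0, 0], [0, 0, 1, 0, 0], [0, 0, 0, 0, 0]]]'

```text
clock: 13.47
position: [470.8, 307.6, 185.1]
ee_rot: [-0.025, 1.0, 0.001, -0.007]
contact_force: [-1.7, 0.1, -2.3]
gripper_width: 13.2
```

```bash
python3 - <<'E'
from h import *
go([469,317,140],.062)
E
```

```text
t 13.47 pos [470.8 307.6 185.1] yaw 0.05 w 13.2 F [-1.75  0.1  -2.26] M [-0.08  0.1  -0.02] tilt [-0.013  0.002 -1.   ]
 now-frame cm [0.07 0.94 4.51]  aligned cm [0.12 0.95 4.51] turn -0.012
```

Request:
send_rows --steps '[[[0.1, 0.5, 0.5, -0.012, 0], [0, 0.45, 1, 0, 0], [0, 0, 1, 0, 0], [0, 0, 0, 0, 0]]]'

```text
clock: 13.8
position: [470.7, 316.3, 160.7]
ee_rot: [-0.03, 1.0, 0.003, -0.005]
contact_force: [-0.4, -0.1, -2.9]
gripper_width: 13.4
```

```bash
python3 - <<'E'
from h import *
go([469,317,140],.062)
E
```

```text
t 13.8 pos [470.7 316.3 160.7] yaw 0.0598 w 13.4 F [-0.36 -0.07 -2.94] M [-0.1   0.08 -0.02] tilt [-0.01   0.005 -1.   ]
 now-frame cm [0.15 0.07 2.07]  aligned cm [0.17 0.08 2.07] turn -0.0022
```

Request:
send_rows --steps '[[[0.15, 0.1, 0.8, 0, 0], [0, 0, 0.6, 0, 0], [0, 0, 0.4, 0, 0], [0, 0, 0.2, 0, 0]]]'

```text
clock: 14.13
position: [469.7, 318.4, 140.6]
ee_rot: [-0.031, 1.0, 0.004, -0.003]
contact_force: [-1.1, -2.4, 3.2]
gripper_width: 13.0
```

```bash
python3 - <<'E'
from h import *
go([469,317,139],.062)
E
```

```text
t 14.13 pos [469.7 318.4 140.6] yaw 0.0611 w 13.0 F [-1.12 -2.43  3.17] M [-0.55  0.64  0.08] tilt [-0.007  0.007 -1.   ]
 now-frame cm [ 0.07 -0.13  0.16]  aligned cm [ 0.07 -0.13  0.16] turn -0.0009
```

Request:
send_rows --steps '[[[0, -0.15, 0.1, 0, 0], [0, 0, 0.1, 0, 0], [0, 0, 0, 0, 0]]]'

```text
clock: 14.38
position: [469.9, 316.7, 139.5]
ee_rot: [-0.031, 1.0, 0.003, -0.003]
contact_force: [0.0, -0.0, -0.2]
gripper_width: 13.2
```

```bash
python3 - <<'E'
from h import *
go([469,317,139],.062)
E
```

```text
t 14.38 pos [469.9 316.7 139.5] yaw 0.062 w 13.2 F [ 0.01 -0.04 -0.2 ] M [-0.02  0.39  0.02] tilt [-0.006  0.007 -1.   ]
 now-frame cm [0.09 0.03 0.05]  aligned cm [0.09 0.03 0.05] turn 0.0
```

Request:
send_rows --steps '[[[0, 0, 0, 0, 0.25], [0, 0, 0, 0, 0.4], [0, 0, 0, 0, 0.7], [0, 0, 0, 0, 1], [0, 0, 0, 0, 1], [0, 0, 0, 0, 1], [0, 0, 0, 0, 1], [0, 0, 0, 0, 1]]]'

```text
clock: 15.05
position: [472.4, 319.0, 142.2]
ee_rot: [-0.031, 0.999, 0.007, 0.001]
contact_force: [-0.0, 0.1, -0.2]
gripper_width: 85.5
```

```bash
python3 - <<'E'
from h import *
go([467,315,280],.062)
E
```

```text
t 15.05 pos [472.4 319.  142.2] yaw 0.0627 w 85.5 F [-0.03  0.13 -0.2 ] M [-0.05  0.02 -0.04] tilt [ 0.001  0.013 -1.   ]
 now-frame cm [  0.54  -0.19 -13.78]  aligned cm [  0.57  -0.36 -13.78] turn 0.0007
```

Request:
send_rows --steps '[[[0, 0, -1, 0, 1], [0, 0, -2, 0, 1], [0, 0, -2.5, 0, 1], [0, 0, -3, 0, 1], [0, 0, -3, 0, 1], [0, 0, -3, 0, 1], [3, 0, -1, 0, 1], [4, 0, 0, 0, 1], [3, 0, 0, 0, 1], [0, 0, 0, 0, 1]]]'

```text
clock: 15.88
position: [371.2, 309.6, 310.5]
ee_rot: [-0.029, 1.0, 0.007, 0.002]
contact_force: [0.3, -0.7, -0.5]
gripper_width: 85.5
```

```bash
python3 - <<'E'
from h import *
go([467,315,280],.062)
a,_=optics.get_image('top'); b,_=optics.get_image('scene')
a=cv2.resize(a[90:265,90:300],None,fx=1.9,fy=1.9,interpolation=cv2.INTER_CUBIC); b=cv2.resize(b[150:350,190:440],(400,320),interpolation=cv2.INTER_CUBIC)
h=max(len(a),len(b)); pad=lambda i:cv2.copyMakeBorder(i,0,h-len(i),0,0,0)
cv2.imwrite('pics/end.png',np.hstack([pad(a),pad(b)]))
E
```

```text
t 15.88 pos [371.2 309.6 310.5] yaw 0.0583 w 85.5 F [ 0.32 -0.65 -0.5 ] M [-0.11  0.05 -0.07] tilt [ 0.003  0.015 -1.   ]
 now-frame cm [-9.59 -0.07  3.09]  aligned cm [-9.6  -0.06  3.05] turn -0.0037
```

View pics/end.png

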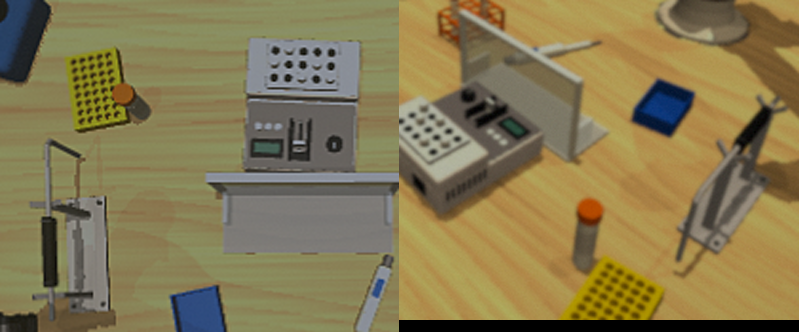

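The final views show the hook hanging in both notches with its leg down and forward, the lever at the front end of its slot, and the guard and bystanders in place. Handing in.

```bash
python3 -c "
from h import *
job.job_done(); print(arm.read_state()['clock'])"
```

```text
the job is handed in; nothing more can be done
the job is handed in; nothing more can be done
```

I drew the dry bath's slide lever home with the hook rod, hung the hook back in its rest, and handed the job in at about 16 s. The hand-in gives no verdict.

- **Lever:** it slid at about 4 N for roughly 30 mm, then stalled at the stop. The pull there read 6–11 N, with the last reading about 11 N. Top and scene pictures taken afterwards show the tab at the front end of its slot. I had no direct joint reading.
- **Limits:** no reading showed the 15 N limit passed. By its measured position the hand stayed in front of the guard, and the robot itself was never near the dry bath.
- **Hook:** it did not slip in the grip. The rest took its weight before I released it, and the last pictures show it in both notches with the leg down and towards the front.
- **Rest of the bench:** by eye in the last pictures, the guard and the bystanders in view had not moved, and the gripper was clear of everything. I did not measure their positions again, and the last crops left out the microplate and most of the tip box.
- **Disagreements:** the top camera put things about 6 mm further to -y than the wrist and scene cameras. I took in-between values, which fitted. The tool tilted by up to about 0.06 rad while pulling at the stop and came back once unloaded.

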